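Load a microfluidic chip under the microscope's spring clip

TASK

Put the flat white chip that lies on the microscope stage under the stage's spring clip: with one fingertip press the clip's upturned heel right down and keep it down while the other fingertip pushes the chip in beneath the raised nose, squarely up against the stop bar and about centred on the clip. Then let go so that the nose springs down onto the chip, and move clear. The chip is only pushed flat along the stage, never picked up or tipped, and the other things around are left where they stand.

Things in the scene. Friction and masses are not known exactly. Their poses are not given: they have to be found in the camera images.
- scope: Stereo microscope on a pole stand, fixed. White base 340 (local x) x 200 (y) x 22 mm; its flat top, 22 mm above the bench, is the stage (black round plate flush in it). Origin: centre of the underside, local +x to the base's front, z up. Pole 25 mm thick, 350 mm tall at local x = -145 mm; focus mount and head, over 190 mm up, lie at local x below -120 mm: nothing hangs over the stage.
- stop (a point): Middle of the front face of the dark stop bar, at stage level (local x = 69, y = 0, z = 22 mm of the microscope, same axes). The bar is 44 mm wide (y), 6 mm thick, 6 mm high and faces local +x; the chip's long side is to rest against this face.
- clip (a joint): Spring clip: steel strip 16 mm wide along the microscope's local x at y = 0, tilting on a pin along y. 0 rad: shut, nose on the stage, heel upturned. Pressing the heel raises the nose, to the end of travel at 0.38 rad; about 0.30 with the nose resting on the chip. Spring torque 0.04 N m at 0, 0.12 N m at 0.38 rad (4 N at mid heel); let go, it snaps shut by itself.
- clip_pin (a point): The clip's pin, 14 mm behind the stop face (toward local -x of the microscope), 12 mm above the stage; same axes as the microscope. Bracket cheeks around it reach 5 mm either way along x, 14 mm either way along y and 15.5 mm above the stage.
- clip_heel (a point): Top of the clip's heel, in its middle, 30 mm behind the pin; moves with the clip. The heel is flat, 16 mm wide, from 7 to 50 mm behind the pin (local -x): a fingertip may press anywhere there or slide along it. Shut, its top rises from 6 mm above the stage near the pin to 22 mm at its end; pressed right down it is level, its top 3 mm above the stage (lower than the chip's top).
- clip_nose (a point): Underside of the round nose bar (4 mm thick, 16 mm wide) at the clip's front end; moves with it. Shut, it lies on the stage 12 mm in front of the stop face (the bar reaches 14 mm); with the heel right down it is 10 mm above the stage and the bar reaches 16 mm in front of the stop face.
- chip: Microfluidic chip: flat milky-white plate, 26 mm (local x) by 76 mm (local y) by 8 mm thick, 18 to 38 g, small grey port rings and channel lines on top. Origin: centre of its underside. It starts flat on the stage in front of the clip's nose, a long side facing the clip (local x within about 10 degrees of the microscope's local x).
- vial: Bystander: small amber vial, 22 mm across, 40 mm tall, on the microscope base beside the clip. Origin: centre of its underside.
- lens_cap: Bystander: black round lens cap, 32 mm across, 11 mm high, on the microscope base on the other side. Origin: centre of its underside.
- amber_bottle: Bystander: amber reagent bottle, 64 mm across, 135 mm tall. Origin: centre of its underside.
- beaker: Bystander: glass beaker, 68 mm across, 88 mm tall. Origin: centre of its underside.
- slide_box: Bystander: small cardboard slide box, 82 x 30 x 30 mm. Origin: centre of its underside.
- marker: Bystander: marker pen lying on the bench, 128 mm long. Origin: near its middle, on the bench.
- wash_jar: Bystander: white plastic jar, 56 mm across, 75 mm tall, blue cap. Origin: centre of its underside.
Things that resemble listed ones, but are neither listed nor needed, are in the scene too. Leave any orange look-alike of the chip alone.

How it is judged:
On the way, in this order (a step that is already met when the one before it is completed fails the run):
1. the clip's heel is pressed down by a fingertip, nose raised, before the chip is beneath it (value of joint clip above 0.31 rad and contact force between the fingers and clip above 0.5 N and x of chip in the frame of stop above 0.025 m), for 0.1 s.
2. with a finger still holding the heel down, the chip has been pushed home against the stop (value of joint clip above 0.31 rad and contact force between the fingers and clip above 0.5 N and x of chip in the frame of stop between 0.01 and 0.0165 m and y of chip in the frame of stop between -0.018 and 0.018 m and angle between the x axis of chip and the x axis of stop, either way round below 0.12 rad and z of chip in the frame of stop between -0.0025 and 0.0025 m), for 0.1 s.
At the end, for the whole second after the job is handed in: The chip lies flat on the stage with its long side within 3.5 mm of the stop bar, within 18 mm of centred on it and square to it within 0.12 rad; the clip has been let go and its nose presses on the chip (over 1 N, clip at 0.25 to 0.34 rad); the chip is at rest (x of chip in the frame of stop between 0.01 and 0.0165 m and y of chip in the frame of stop between -0.018 and 0.018 m and angle between the x axis of chip and the x axis of stop, either way round below 0.12 rad and z of chip in the frame of stop between -0.0025 and 0.0025 m and value of joint clip between 0.25 and 0.34 rad and contact force between clip and chip above 1 N and linear speed of chip below 0.01 m/s); the robot touches nothing.
It fails at once if the chip is lifted off the stage (height (world z) of chip above 0.028 m).
It fails at once if the chip is tipped (angle between chip's own z axis and vertical above 0.25 rad).
It fails at once if the clip is let down on the chip before the chip is home (contact force between clip and chip above 1.5 N and value of joint clip between 0.27 and 0.34 rad and x of chip in the frame of stop above 0.0175 m).
It fails at once if a bystander is moved more than 20 mm (distance of any of vial, lens_cap, amber_bottle, beaker, slide_box, marker, wash_jar from where it was at the start of the episode above 0.02 m).
It fails at once if a bystander is knocked over (angle between any of vial, lens_cap, amber_bottle, beaker, slide_box, wash_jar's own z axis and vertical above 0.5 rad).
It also fails if it takes over 56 s, if anything falls off the work surface, if the arm or the gripper's body presses on something with over 40 N, if the wrist force passes 120 N, or if a joint passes its speed limit or range.

ROBOT

A 6-joint arm with a two-finger parallel gripper is mounted at the origin on the work surface. World frame = base frame: x ahead of the robot, y to its left, z up, the work surface at z = 0. Lengths are in m, angles in rad, forces in N, time in s.
With the tool pointing down it reaches from about 0.375 to 0.9 m from the base axis. Payload 3.1 kg.
Tool frame: the origin (TCP) lies midway between the tips of the shut fingers; the grasp point (between the pads) lies 19 mm behind it; z points along the fingers, y is the line along which they close (so a half turn about z gives the same grasp; the last joint's range is limited). The gripper opens to 85 mm and grips with 20 to 120 N. Pads are 22 mm wide; open, the fingers measure 114 mm over their backs; the gripper's body (76 mm by 85 mm) begins 54 mm behind the grasp point. The pads swing forward as they close: fully open they stand 13 mm farther back than shut.
Start: joints at [1.121, 0.527, 1.433, -0, 1.181, -0.178], TCP at [0.168, 0.602, 0.231] pointing down, gripper open.
Joint ranges: [-3.08, 3.08], [-0.75, 2.2], [0.22, 2.44], [-1.43, 4.57], [0, 2.65], [-2.85, 2.85]. Speed limits (rad/s): [2.79, 2.79, 3.14, 3.14, 3.14, 3.14].

INTERFACE

Orientations are given as a unit quaternion [x, y, z, w].
In Python, from station import manip gives the robot as it stands. The module is installed in compiled form; this text tells all that it offers.
- The arm moves only by the tool apply_moves, never from a script. Its arguments are lists of equal length, an entry for each row: "claw": the gripper's target within -1 to 1 (fully open at 1, half-way at 0, shut at -1); "travel": the shift along the tool's x, y, z scaled (see below), a list of three; "turn": the turn, a rotation vector about the tool's x, y, z scaled (see below), a list of three. In form: {"claw": [claw, ...], "travel": [[dx, dy, dz], ...], "turn": [[rx, ry, rz], ...]}. A call has 1 to 5 rows; each row is the pose to reach, as a shift and turn from the pose commanded when the call began, along the tool's axes at that moment, turning the shorter way round; what a row does not reach only later rows make up. The controller multiplies each number of a shift by 800 mm and each number of a turn by 180 degrees. A row lasts 1/12 s, in which the tool goes at most 41.7 mm and 7.16 degrees, less where a joint would pass 70% of its speed; a pose out of reach is approached as far as the arm can. A call with a number of a shift or a turn outside -1 to 1 is refused whole. A call with a gripper value outside its range is refused whole. The fingers move at their own pace and stop on an object; "newtons" is the grip in N (left out, the last holds). Time passes only in rows, so rows that repeat a pose let the fingers close. It gives the time, the measured TCP pose, the force, the opening and the grip force at its end, in the units of the state.
- manip.sense(): the state, without advancing time (a new reading comes with each control period).
- manip.snapshot(name): name is "scene" or "top"; returns a dict with "pixels" (420x560x3 uint8, red, green, blue), "depth" (420x560 float32, m along the optical axis (not along the pixel's ray), 0 where there is no reading), "intrinsics" (3x3 intrinsics, pixels), "R" (3x3) and "t" (3): a world point X has camera coordinates R X + t. Camera axes: x right, y down, z forward; pixel columns grow to the right and rows downward; lengths in m; the calibration is good to about 2 mm. A picture is of the moment at which its call begins.
- manip.sign_off(): hands the job in; it is judged then, once.
The state is a dict: "t": time; "q": joint angles; "qd": joint speeds; "tau": joint torques, N m; "tcp_pos": TCP position; "tool_rot": TCP orientation; "force": force on the tool from outside, world axes, zero at the start; "ft_torque": the same for the moment, N m; "finger_gap": opening from 0.0 (shut) to 1.0 (fully open); "gripper_force": force on a finger pad.
Only numpy, scipy, OpenCV 4.12 (cv2) and the standard library are available. Lean on these libraries where they do the work, as an engineer would, in place of code of your own. Each camera call takes 0.05 s, during which the arm holds its last target. There are 200 camera calls.

## Working session

There is one attempt and no reset: what is moved stays moved. The work goes in short steps, Python scripts to look and compute and a tool call to move; the robot and the scene stay as the last step left them, time stands still between calls to the robot, and variables do not carry over. Pictures are saved under pics/ and viewed, at most 13 in all, crops included, and the job is handed in when it is done.

Besides the shell and the picture viewer there is one more tool, called after "Request:" as a command line: name --argument value ..., lists and objects as JSON in quotes. apply_moves: Moves the arm, as the interface text tells. Shifts and turns lie within -1 to 1; 1 stands for 800 mm of shift or 180 degrees of turn. Its arguments: {"type":"object","properties":{"claw":{"type":"array","items":{"type":"number"}},"travel":{"type":"array","items":{"type":"array","items":{"type":"number"}}},"turn":{"type":"array","items":{"type":"array","items":{"type":"number"}}},"newtons":{"type":"number"}},"required":["claw","travel","turn"]}

```bash
mkdir -p pics
cat > h.py <<'E'
import numpy as np, cv2, pickle
from station import manip
def snap(n):
    s=manip.snapshot(n); pickle.dump(s,open(n+'.pkl','wb')); return s
def load(n): return pickle.load(open(n+'.pkl','rb'))
def ray(s,uv,z):
    K,R,t=s['intrinsics'],s['R'],s['t']; uv=np.atleast_2d(uv).astype(float)
    d=(np.c_[uv,np.ones(len(uv))]@np.linalg.inv(K).T)@R; c=-R.T@t
    return c+d*((z-c[2])/d[:,2])[:,None]
def proj(s,X):
    p=np.atleast_2d(X)@s['R'].T+s['t']; p=p@s['intrinsics'].T; return p[:,:2]/p[:,2:]
E
python3 - <<'E'
from h import *
print(manip.sense())
ims=[]
for n in('scene','top'):
    s=snap(n); cv2.imwrite(f'pics/{n}.png',s['pixels'][:,:,::-1]); print(n,-s['R'].T@s['t'],s['R'],s['intrinsics'])
E
```

```text
{'t': 0.0, 'q': array([ 1.12055512e+00,  5.28464929e-01,  1.43387118e+00, -6.67237143e-06,
        1.18146276e+00, -1.78513307e-01]), 'qd': array([ 0.00049549, -0.00177878,  0.0010996 ,  0.0007011 ,  0.00248291,
       -0.00062658]), 'tau': array([-5.68580672e-04, -4.42350841e+01, -1.78023291e+01, -3.24299326e-04,
        8.51949735e-03,  1.66596055e-05]), 'tcp_pos': array([0.16741168, 0.60141626, 0.23034431]), 'tool_rot': array([ 1.35445008e-01,  9.90784251e-01, -1.04999864e-03, -3.38174201e-04]), 'force': array([-0.35529722,  0.29965719, -0.72245097]), 'ft_torque': array([-0.00257937,  0.01341463,  0.0025648 ]), 'gripper_force': 0.0, 'finger_gap': 0.9973125804772006}
scene [ 0.19355755 -1.00076287  0.93593037] [[ 0.95448343 -0.29742167  0.02239937]
 [-0.16952452 -0.60275805 -0.77970775]
 [ 0.24540338  0.74042088 -0.62574284]] [[454.20000219   0.         281.56404047]
 [  0.         454.20000219 211.18618592]
 [  0.           0.           1.        ]]
top [0.44292762 0.0250571  1.06760873] [[-0.00837924 -0.99990539  0.01090885]
 [-0.99620541  0.00740215 -0.08671786]
 [ 0.08662891 -0.01159408 -0.99617318]] [[379.359136     0.         283.46366754]
 [  0.         379.359136   206.95031066]
 [  0.           0.           1.        ]]
```

View pics/top.png

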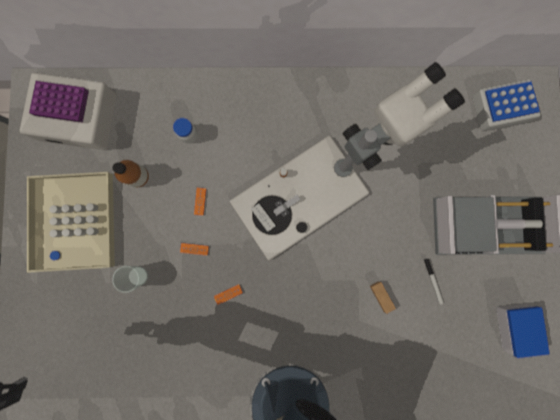

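View pics/scene.png

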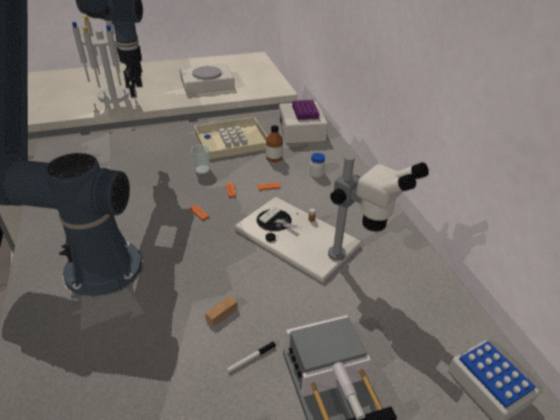

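The top view shows the scope base with corners near (230,203), (331,137), (369,191) and (273,258), and its pole at (345,167). The chip is at (264,217) on the black plate, the clip at about (290,203), the vial at (283,173) and the lens cap at (302,227).

Run:
```python
from h import *
s=load('top'); im=s['pixels']
c=cv2.resize(im[150:265,220:375],None,fx=5,fy=5,interpolation=cv2.INTER_CUBIC); cv2.imwrite('pics/crop1.png',c[:,:,::-1])
hsv=cv2.cvtColor(im,cv2.COLOR_RGB2HSV)
m=((hsv[...,2]>150)&(hsv[...,1]<60)).astype(np.uint8); roi=np.zeros_like(m); roi[125:265,220:380]=1; m*=roi
cs,_=cv2.findContours(m,cv2.RETR_LIST,cv2.CHAIN_APPROX_NONE)
for k in sorted(cs,key=cv2.contourArea)[::-1][:5]:
    P=ray(s,k[:,0,:],0.022); r=cv2.minAreaRect((P[:,:2]*1000).astype(np.float32)); print(cv2.contourArea(k),k[:,0].mean(0),r)
# line fits of base edges
```

```text
7593.0 [301.12254902 190.22303922] ((561.914794921875, -29.945388793945312), (193.4391326904297, 333.7928161621094), 33.18706130981445)
1364.0 [273.405 212.77 ] ((527.7568359375, 37.80656433105469), (118.95494842529297, 151.38172912597656), 59.06643295288086)
168.5 [302.24390244 226.82926829] ((478.721923828125, -38.43865966796875), (38.90650939941406, 41.02107238769531), 44.44255447387695)
40.0 [260.75  214.125] ((514.1260986328125, 77.15068817138672), (29.3809871673584, 15.591753959655762), 44.63811492919922)
16.5 [264.69230769 220.15384615] ((498.13250732421875, 65.47137451171875), (13.787307739257812, 11.037428855895996), 89.55606079101562)
```

View pics/crop1.png

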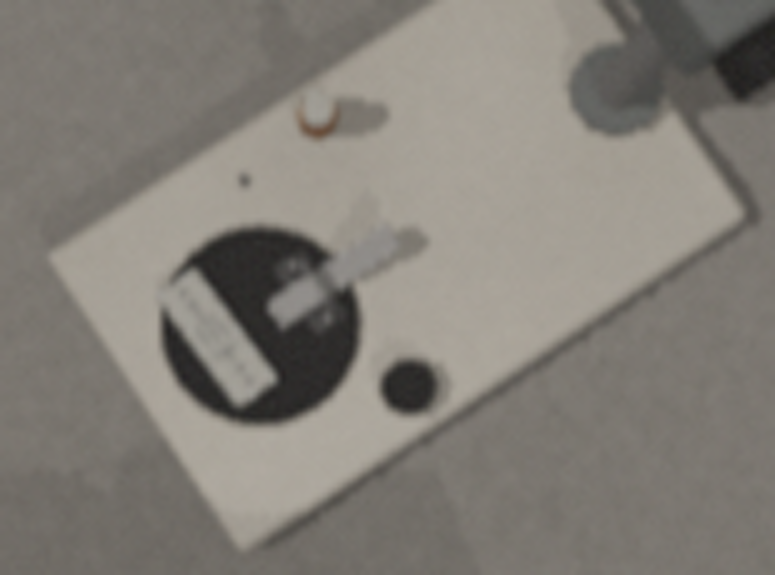

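The crop shows the chip with corners near full-image (252,208), (259,204), (275,226) and (269,232). The clip runs from its nose at (275,212) to its heel end at (299,198), with the bracket cheeks at about (278,203) and (285,214). Next I'll fit the base and the chip more precisely.

Run:
```python
from h import *
s=load('top'); im=s['pixels']; g=cv2.cvtColor(im,cv2.COLOR_RGB2GRAY)
G=cv2.resize(g,None,fx=4,fy=4,interpolation=cv2.INTER_CUBIC)
def blobs(s,mask,lo,hi):
    n=[]
    for k in cv2.findContours(mask,cv2.RETR_EXTERNAL,cv2.CHAIN_APPROX_NONE)[0]:
        if lo<cv2.contourArea(k)<hi:n.append((k[:,0,:]+.5)/4-.5)
    return n
def roi(m,x0,y0,x1,y1):
    o=np.zeros_like(m); o[y0*4:y1*4,x0*4:x1*4]=m[y0*4:y1*4,x0*4:x1*4]; return o
print('grey bench/base/chip/disc',g[240,240],g[160,300],g[217,264],g[220,283])
def rect(uv,z):
    r=cv2.minAreaRect((ray(s,uv,z)[:,:2]*1000).astype(np.float32)); return r
for thr in(135,145,150,155):
    for k in blobs(s,roi((G>thr).astype(np.uint8),220,125,380,265),50000,1e6): print('base',thr,rect(k,.022))
a=np.radians(123.2);ex=np.array([np.cos(a),np.sin(a)]);ey=np.array([-ex[1],ex[0]]);c=np.array([.562,-.030])
loc=lambda P:np.c_[(P[:,:2]-c)@ex,(P[:,:2]-c)@ey]*1000
for n,uv,z in(('chip',[[252,208],[259,203.6],[275.4,225.6],[268.6,231.6]],.03),('cheeks',[[278,203],[285,214]],.037),('heel end',[[299,198]],.044),('nose',[[275,212]],.028),('vial',[[283.6,170]],.062),('cap',[[302,227]],.033)):
    print(n,loc(ray(s,uv,z)).round(1).tolist())
# depth check
K=s['intrinsics'];
v,u=np.mgrid[150:260,225:370]; d=s['depth'][v,u]
X=(np.stack([(u-K[0,2])/K[0,0]*d,(v-K[1,2])/K[1,1]*d,d],-1)-s['t'])@s['R']
sel=(X[...,2]>.012)&(X[...,2]<.05)&(d>0); P=X[sel]
print('stage z',np.median(P[:,2]),cv2.minAreaRect((P[:,:2]*1000).astype(np.float32)))
```

```text
grey bench/base/chip/disc 117 160 152 45
base 135 ((562.0838623046875, -29.974472045898438), (196.37156677246094, 336.6278991699219), 33.10690689086914)
base 145 ((561.9446411132812, -29.950485229492188), (194.2404327392578, 334.3792419433594), 33.15082550048828)
base 150 ((561.8086547851562, -29.996170043945312), (192.8106231689453, 333.56817626953125), 33.15538024902344)
base 155 ((561.7103271484375, -29.81097412109375), (191.65432739257812, 332.04766845703125), 33.173377990722656)
chip [[125.2, -44.8], [102.6, -44.3], [98.5, 31.0], [123.0, 34.3]]
cheeks [[58.6, -16.2], [59.4, 19.4]]
heel end [[3.9, 4.6]]
nose [[78.7, -0.8]]
vial [[-1.9, -79.9]]
cap [[40.3, 74.5]]
stage z 0.022324297180421712 ((564.7489624023438, -31.321151733398438), (200.00888061523438, 339.9322509765625), 33.04511260986328)
```

Centre is taken as (0.563, -0.0305) with the x axis at 123.1°. The depth outline of 200 x 340 mm matches the given size. The chip is at local (112, -6), about 2° off square. I'll use one fixed opening of about 82 mm: one finger presses the heel and the other stands behind the chip, then the whole tool slides 32 mm toward local -x.

```bash
cat >> h.py <<'E'
from scipy.spatial.transform import Rotation as Ro
A=np.radians(123.1); C=np.array([.563,-.0305,0.]); EX=np.array([np.cos(A),np.sin(A),0]); EY=np.array([-EX[1],EX[0],0])
def local(p): p=np.asarray(p)-C; return np.array([p@EX,p@EY,p[2]])*1000
def plan(lx,ly,z):
    """numbers for apply_moves to bring TCP to scope-local lx,ly (mm), world z (mm), tool y along +EX"""
    s=manip.sense(); R=Ro.from_quat(s['tool_rot']); p=C+EX*lx/1e3+EY*ly/1e3+[0,0,z/1e3]
    T=Ro.from_matrix(np.c_[np.cross(EX,[0,0,-1]),EX,[0,0,-1]])
    print('travel',(R.inv().apply(p-s['tcp_pos'])/.8).round(4),'turn',((R.inv()*T).as_rotvec()/np.pi).round(4))
    print('local',local(s['tcp_pos']).round(1),'F',s['force'].round(2),'gap',round(s['finger_gap'],3),'t',round(s['t'],2),'q6',s['q'][5].round(2))
E
python3 -c "
from h import *
plan(86,-2,130)"
```

```text
travel [-0.6093 -0.5552  0.1264] turn [-0.0005 -0.0004 -0.2704]
local [745.4 -13.8 230.4] F [ 0.63 -0.67  0.68] gap 0.998 t 0.1 q6 -0.18
```

Request:
apply_moves --claw '[0.93, 0.93, 0.93, 0.93, 0.93]' --travel '[[-0.038, -0.0345, 0], [-0.076, -0.069, 0], [-0.114, -0.1035, 0], [-0.152, -0.138, 0], [-0.19, -0.1725, 0]]' --turn '[[0, 0, -0.017], [0, 0, -0.034], [0, 0, -0.051], [0, 0, -0.068], [0, 0, -0.085]]'

```text
t: 0.52
tcp_pos: [0.2774, 0.4265, 0.231]
tool_rot: [0.001, 1.0, -0.0, -0.0]
force: [1.8, -0.3, 0.6]
finger_gap: 0.965
gripper_force: 0.0
```

```bash
python3 -c "
from h import *
plan(86,-2,130)"
```

```text
travel [-0.3011 -0.4794  0.1264] turn [-0.0002 -0.0002 -0.1843]
local [538.8 -10.3 231. ] F [ 1.77 -0.29  0.63] gap 0.965 t 0.52 q6 -0.8
```

Request:
apply_moves --claw '[0.93, 0.93, 0.93, 0.93, 0.93]' --travel '[[-0.027, -0.043, 0], [-0.054, -0.086, 0], [-0.081, -0.129, 0], [-0.108, -0.172, 0], [-0.135, -0.215, 0]]' --turn '[[0, 0, -0.018], [0, 0, -0.036], [0, 0, -0.054], [0, 0, -0.072], [0, 0, -0.09]]'

```text
t: 0.93
tcp_pos: [0.3847, 0.254, 0.2312]
tool_rot: [-0.14, 0.99, -0.0, -0.0]
force: [1.5, 0.2, -0.4]
finger_gap: 0.967
gripper_force: 0.0
```

```bash
python3 -c "
from h import *
plan(86,-2,130)"
```

```text
travel [-0.0865 -0.2999  0.1265] turn [ 0.     -0.0001 -0.0944]
local [335.7  -6.  231.2] F [ 1.48  0.23 -0.37] gap 0.967 t 0.93 q6 -1.51
```

Request:
apply_moves --claw '[0.93, 0.93, 0.93, 0.93, 0.93]' --travel '[[-0.013, -0.045, 0], [-0.026, -0.09, 0], [-0.039, -0.135, 0], [-0.052, -0.18, 0], [-0.065, -0.225, 0]]' --turn '[[0, 0, -0.018], [0, 0, -0.036], [0, 0, -0.054], [0, 0, -0.072], [0, 0, -0.09]]'

```text
t: 1.35
tcp_pos: [0.4841, 0.0952, 0.2311]
tool_rot: [-0.278, 0.961, 0.0, -0.0]
force: [-0.7, 0.5, 0.2]
finger_gap: 0.97
gripper_force: 0.0
```

```bash
python3 -c "
from h import *
plan(86,-2,130)"
```

```text
travel [-0.0005 -0.0781  0.1263] turn [ 0.0002 -0.0002 -0.0046]
local [148.4  -2.5 231.1] F [-0.68  0.5   0.23] gap 0.97 t 1.35 q6 -2.17
```

Request:
apply_moves --claw '[0.93, 0.93, 0.93, 0.93, 0.93]' --travel '[[0, -0.03, 0.03], [0, -0.06, 0.07], [-0.0005, -0.078, 0.11], [-0.0005, -0.078, 0.126], [-0.0005, -0.078, 0.126]]' --turn '[[0, 0, -0.0046], [0, 0, -0.0046], [0, 0, -0.0046], [0, 0, -0.0046], [0, 0, -0.0046]]'

```text
t: 1.77
tcp_pos: [0.515, 0.0435, 0.127]
tool_rot: [-0.283, 0.959, 0.002, -0.004]
force: [-0.8, -0.7, -0.4]
finger_gap: 0.964
gripper_force: 0.0
```

Run:
```python
from h import *
plan(86,-2,60)
ims=[]
for n,(x,y) in(('top',(230,150)),('scene',(225,170))):
    s=snap(n); c=cv2.resize(s['pixels'][y:y+100,x:x+130],None,fx=3,fy=3,interpolation=cv2.INTER_CUBIC); ims.append(c)
cv2.imwrite('pics/c2.png',np.hstack(ims)[:,:,::-1])
```

```text
travel [-0.0028 -0.0032  0.0837] turn [ 0.0017 -0.002  -0.0015]
local [ 88.2  -0.2 127. ] F [-0.82 -0.66 -0.37] gap 0.964 t 1.77 q6 -2.28
```

View pics/c2.png

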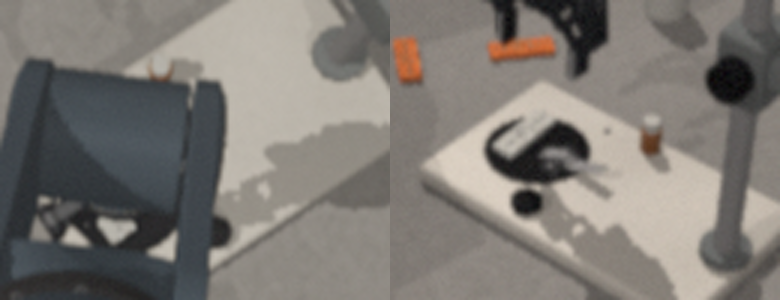

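The left half (top camera) is blocked by the arm. The right half (scene camera) shows the fingers above, the chip at crop (525,135), i.e. full (270,215), and the clip at (575,162).

Request:
apply_moves --claw '[0.93, 0.93, 0.93, 0.93]' --travel '[[-0.0028, -0.0032, 0.02], [-0.0028, -0.0032, 0.05], [-0.0028, -0.0032, 0.075], [-0.0028, -0.0032, 0.075]]' --turn '[[0.001, -0.001, -0.001], [0.001, -0.001, -0.001], [0.001, -0.001, -0.001], [0.001, -0.001, -0.001]]'

```text
t: 2.2
tcp_pos: [0.5191, 0.0442, 0.0693]
tool_rot: [-0.286, 0.958, -0.0, 0.0]
force: [-0.1, -0.6, -0.8]
finger_gap: 0.963
gripper_force: 0.0
```

Run:
```python
from h import *
plan(86,-2,40)
s0=load('scene')
g=cv2.cvtColor(s0['pixels'],cv2.COLOR_RGB2GRAY)
s=snap('scene'); x,y=220,140
c=cv2.resize(s['pixels'][y:y+110,x:x+140],None,fx=5,fy=5,interpolation=cv2.INTER_CUBIC)
B=lambda lx,ly,z:C+EX*lx/1e3+EY*ly/1e3+[0,0,z/1e3]
for pts,col in(([(69,-22,28),(69,22,28)],(255,0,0)),([(170,-100,22),(170,100,22),(-170,100,22),(-170,-100,22),(170,-100,22)],(0,255,0)),([(125,-44,30),(125,32,30),(99,32,30),(99,-44,30),(125,-44,30)],(255,255,0)),([(5,0,44),(48,0,28)],(0,0,255))):
    uv=((proj(s,[B(*p) for p in pts])-[x,y]+.5)*5-.5).astype(np.int32); cv2.polylines(c,[uv],False,col,1)
cv2.imwrite('pics/c3.png',c[:,:,::-1])
```

```text
travel [ 0.0025 -0.0007  0.0367] turn [-0.0003  0.0002  0.0006]
local [86.6 -4.  69.3] F [-0.13 -0.57 -0.81] gap 0.963 t 2.2 q6 -2.28
```

View pics/c3.png

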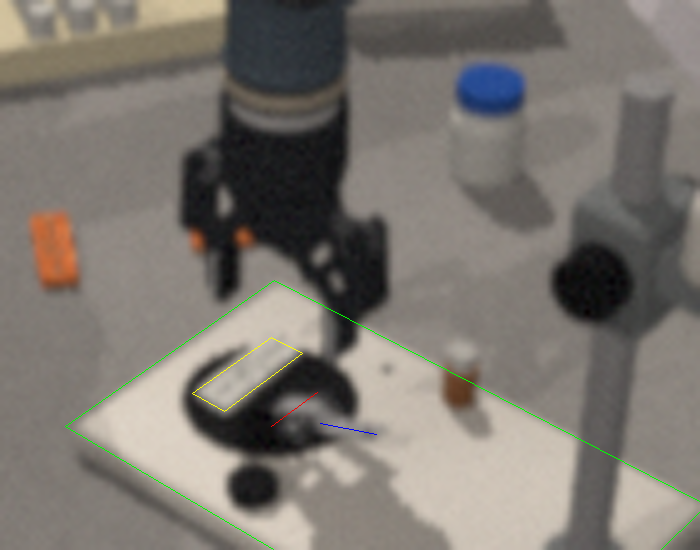

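The overlay puts the predicted chip (yellow) on the real one at about (245,375). The base outline's (green) front edges look a few pixels off, so I'll check the scope pose from the scene depth and grey edges.

Run:
```python
from h import *
from scipy.optimize import least_squares
B=lambda lx,ly,z:C+EX*lx/1e3+EY*ly/1e3+[0,0,z/1e3]
for n in('scene','top'):
    s=load(n)if n=='scene' else None
    if s is None:
        s=pickle.load(open('top.pkl','rb'))
    g=cv2.GaussianBlur(cv2.cvtColor(s['pixels'],cv2.COLOR_RGB2GRAY),(3,3),0).astype(np.float32)
    def edge(a,b,nrm,lim,z=22):   # half-level crossing, scanned along nrm outwards
        out=[]
        for f in np.linspace(.05,.95,40):
            p=np.array(a)*(1-f)+np.array(b)*f; d=np.arange(-lim,lim,.5)
            uv=proj(s,[B(p[0]+nrm[0]*k,p[1]+nrm[1]*k,z) for k in d]).astype(np.float32)
            v=cv2.remap(g,uv[:,0].copy(),uv[:,1].copy(),cv2.INTER_LINEAR).ravel(); gr=np.diff(v); i=abs(gr).argmax()
            if abs(gr[i])>1: out.append(d[i]+.25)
        return round(float(np.median(out)),1),round(float(np.std(out)),1),len(out)
    print(n,'front',edge((170,-90),(170,90),(1,0),12),'left+y',edge((-100,100),(165,100),(0,1),12),'right-y',edge((0,-100),(165,-100),(0,-1),12),'back',edge((-170,-90),(-170,90),(-1,0),12))
    print(' chip outer',edge((125,-38),(124,25),(1,0),8,30),'inner',edge((99,-38),(99,25),(-1,0),8,30),'y+',edge((102,32),(122,32),(0,1),8,30),'y-',edge((102,-44),(122,-44),(0,-1),8,30))
```

```text
scene front (-3.8, 4.9, 40) left+y (-0.8, 6.5, 40) right-y (-1.5, 6.2, 40) back (-0.2, 2.9, 40)
 chip outer (3.2, 1.2, 36) inner (0.8, 2.0, 40) y+ (1.2, 1.6, 40) y- (6.0, 1.6, 16)
top front (-7.0, 6.2, 18) left+y (-0.8, 5.3, 32) right-y (-1.2, 7.7, 23) back (-1.8, 3.8, 35)
 chip outer (4.0, 2.5, 30) inner (3.8, 4.9, 27) y+ (0.2, 0.9, 40) y- (nan, nan, 0)
  return _methods._mean(a, axis=axis, dtype=dtype,
  ret = ret.dtype.type(ret / rcount)
  ret = _var(a, axis=axis, dtype=dtype, out=out, ddof=ddof,
  arrmean = um.true_divide(arrmean, div, out=arrmean,
  ret = ret.dtype.type(ret / rcount)
```

```bash
python3 -c "
from h import *
plan(88.5,-3,28)"
```

```text
travel [0.0021 0.0032 0.0533] turn [-0.0007  0.0006  0.0006]
local [86.1 -4.6 70.6] F [-0.09 -1.04 -0.6 ] gap 0.964 t 2.25 q6 -2.28
```

Request:
apply_moves --claw '[1, 1, 1, 1, 1]' --travel '[[0.002, 0.003, 0], [0.002, 0.003, 0.02], [0.002, 0.003, 0.04], [0.002, 0.003, 0.053], [0.002, 0.003, 0.053]]' --turn '[[0, 0, 0], [0, 0, 0], [0, 0, 0], [0, 0, 0], [0, 0, 0]]'

```text
t: 2.67
tcp_pos: [0.5177, 0.0448, 0.0279]
tool_rot: [-0.285, 0.958, -0.001, 0.002]
force: [-0.3, 0.2, 0.4]
finger_gap: 1.0
gripper_force: 0.0
```

Run:
```python
from h import *
plan(88.5,-2,22)
s=snap('scene'); x,y=240,180
c=cv2.resize(s['pixels'][y:y+70,x:x+90],None,fx=8,fy=8,interpolation=cv2.INTER_CUBIC)
c=np.clip(c.astype(float)*1.3,0,255).astype(np.uint8)
cv2.imwrite('pics/c4.png',c[:,:,::-1])
```

```text
travel [0.0015 0.0009 0.0074] turn [-0.0008  0.0008  0.0003]
local [87.8 -3.2 27.9] F [-0.25  0.2   0.42] gap 1.0 t 2.67 q6 -2.28
```

View pics/c4.png

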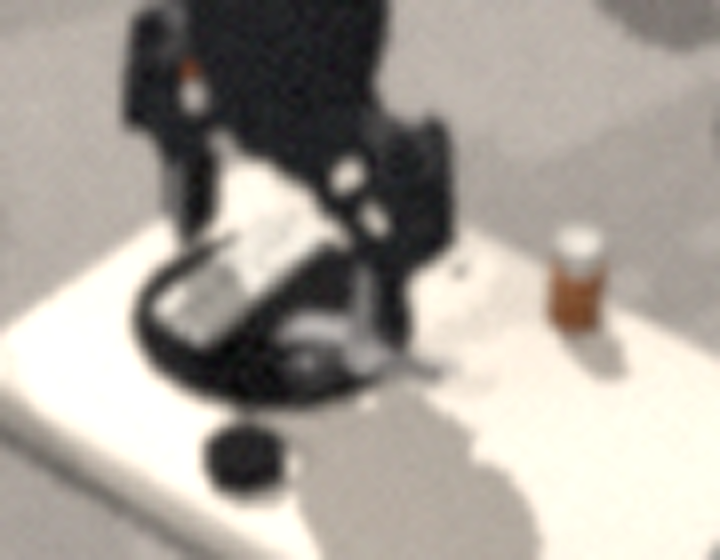

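The picture shows the outer finger at (195,240), standing past the chip's outer edge. The inner finger at (385,345) is over the heel, just behind the cheeks. I'll go down slowly.

Request:
apply_moves --claw '[1, 1, 1, 1, 1]' --travel '[[0.0015, 0.001, 0.003], [0.0015, 0.001, 0.006], [0.0015, 0.001, 0.009], [0.0015, 0.001, 0.012], [0.0015, 0.001, 0.013]]' --turn '[[0, 0, 0], [0, 0, 0], [0, 0, 0], [0, 0, 0], [0, 0, 0]]'

```text
t: 3.13
tcp_pos: [0.5167, 0.0445, 0.0176]
tool_rot: [-0.285, 0.958, -0.001, 0.002]
force: [0.2, 0.5, -0.7]
finger_gap: 0.998
gripper_force: 0.0
```

```bash
python3 -c "
from h import *
plan(88.5,-2,12)"
```

```text
travel [0.0002 0.0005 0.007 ] turn [-0.001   0.001   0.0002]
local [88.1 -2.1 17.6] F [ 0.16  0.55 -0.74] gap 0.998 t 3.13 q6 -2.28
```

Request:
apply_moves --claw '[1, 1, 1]' --travel '[[0.0002, 0.0005, 0.0025], [0.0002, 0.0005, 0.005], [0.0002, 0.0005, 0.005]]' --turn '[[-0.0005, 0.0005, 0], [-0.001, 0.001, 0], [-0.001, 0.001, 0]]'

```text
t: 3.38
tcp_pos: [0.5169, 0.0446, 0.0142]
tool_rot: [-0.285, 0.958, -0.0, 0.001]
force: [-2.1, -0.6, 7.8]
finger_gap: 0.995
gripper_force: 3.5
```

```bash
python3 -c "
from h import *
plan(88.5,-2,10)"
```

```text
travel [0.0005 0.0005 0.0053] turn [-0.0003  0.0003  0.0002]
local [88.1 -2.4 14.2] F [-2.07 -0.62  7.77] gap 0.995 t 3.38 q6 -2.28
```

Request:
apply_moves --claw '[1, 1, 1]' --travel '[[0, 0, 0.001], [0, 0, 0.002], [0, 0, 0.002]]' --turn '[[0, 0, 0], [0, 0, 0], [0, 0, 0]]'

```text
t: 3.63
tcp_pos: [0.5169, 0.0448, 0.0131]
tool_rot: [-0.285, 0.958, -0.0, 0.001]
force: [-1.9, 0.4, 9.1]
finger_gap: 1.001
gripper_force: 4.9
```

Run:
```python
from h import *
plan(88.5,-2,10)
s=snap('scene'); x,y=240,180
c=cv2.resize(s['pixels'][y:y+70,x:x+90],None,fx=8,fy=8,interpolation=cv2.INTER_CUBIC)
c=np.clip(c.astype(float)*1.3,0,255).astype(np.uint8)
cv2.imwrite('pics/c5.png',c[:,:,::-1])
```

```text
travel [0.0006 0.0003 0.0039] turn [-0.0004  0.0004  0.0003]
local [88.2 -2.4 13.1] F [-1.89  0.43  9.06] gap 1.001 t 3.63 q6 -2.28
```

View pics/c5.png

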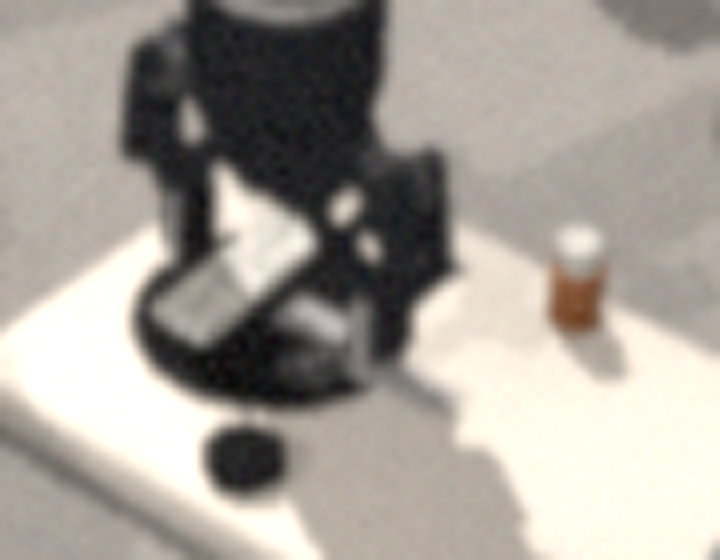

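The outer finger stands beyond the chip and the nose at (310,315) is raised. I'll press a bit more to find the hard end.

Request:
apply_moves --claw '[1, 1, 1]' --travel '[[0, 0, 0.001], [0, 0, 0.002], [0, 0, 0.002]]' --turn '[[0, 0, 0], [0, 0, 0], [0, 0, 0]]'

```text
t: 3.93
tcp_pos: [0.5167, 0.045, 0.012]
tool_rot: [-0.285, 0.958, -0.0, 0.001]
force: [-1.7, 1.9, 12.7]
finger_gap: 1.005
gripper_force: 7.5
```

Request:
apply_moves --claw '[1, 1, 1]' --travel '[[0, 0, 0.001], [0, 0, 0.0015], [0, 0, 0.0015]]' --turn '[[0, 0, 0], [0, 0, 0], [0, 0, 0]]'

```text
t: 4.18
tcp_pos: [0.5167, 0.0451, 0.0118]
tool_rot: [-0.285, 0.958, -0.0, 0.001]
force: [-4.8, 3.5, 19.5]
finger_gap: 1.001
gripper_force: 10.6
```

The heel is at its hard end, with the tips at z = 25 mm as expected. Now the slide and push.

Request:
apply_moves --claw '[1, 1, 1, 1, 1]' --travel '[[0, -0.002, 0], [0, -0.005, 0], [0, -0.008, 0], [0, -0.011, 0], [0, -0.014, 0]]' --turn '[[0, 0, 0], [0, 0, 0], [0, 0, 0], [0, 0, 0], [0, 0, 0]]'

```text
t: 4.6
tcp_pos: [0.5202, 0.0379, 0.0119]
tool_rot: [-0.285, 0.958, 0.002, -0.001]
force: [-7.7, 11.2, 25.9]
finger_gap: 1.002
gripper_force: 12.6
```

```bash
python3 -c "
from h import *
plan(60,-2,12)"
```

```text
travel [-0.0006 -0.0258 -0.0003] turn [ 0.0011 -0.0003  0.0003]
local [80.7 -1.5 11.9] F [-7.68 11.21 25.91] gap 1.002 t 4.6 q6 -2.3
```

Request:
apply_moves --claw '[1, 1, 1, 1, 1]' --travel '[[0, 0, -0.001], [0, -0.002, -0.001], [0, -0.004, -0.001], [0, -0.007, -0.001], [0, -0.01, -0.001]]' --turn '[[0, 0, 0], [0, 0, 0], [0, 0, 0], [0, 0, 0], [0, 0, 0]]'

```text
t: 5.02
tcp_pos: [0.5241, 0.0311, 0.012]
tool_rot: [-0.285, 0.958, 0.002, -0.002]
force: [-6.8, 11.2, 20.4]
finger_gap: 1.0
gripper_force: 10.1
```

```bash
python3 -c "
from h import *
plan(60,-2,12)"
```

```text
travel [-0.0011 -0.0161 -0.0001] turn [ 0.0014 -0.0007  0.0002]
local [72.9 -1.1 12. ] F [-6.79 11.17 20.44] gap 1.0 t 5.02 q6 -2.31
```

Request:
apply_moves --claw '[1, 1, 1, 1, 1]' --travel '[[0, -0.002, -0.0005], [0, -0.004, -0.0005], [0, -0.006, -0.0005], [0, -0.009, -0.0005], [0, -0.012, -0.0005]]' --turn '[[0, 0, 0], [0, 0, 0], [0, 0, 0], [0, 0, 0], [0, 0, 0]]'

```text
t: 5.43
tcp_pos: [0.5293, 0.0229, 0.0121]
tool_rot: [-0.285, 0.958, 0.002, -0.002]
force: [-5.3, 9.5, 17.3]
finger_gap: 1.002
gripper_force: 8.6
```

Run:
```python
from h import *
plan(60,-2,12)
s=snap('scene'); x,y=240,180
c=cv2.resize(s['pixels'][y:y+70,x:x+90],None,fx=8,fy=8,interpolation=cv2.INTER_CUBIC)
c=np.clip(c.astype(float)*1.3,0,255).astype(np.uint8)
cv2.imwrite('pics/c6.png',c[:,:,::-1])
```

```text
travel [-0.0013 -0.004   0.    ] turn [ 0.0015 -0.0008  0.0002]
local [63.2 -1.  12.1] F [-5.34  9.52 17.3 ] gap 1.002 t 5.43 q6 -2.32
```

View pics/c6.png

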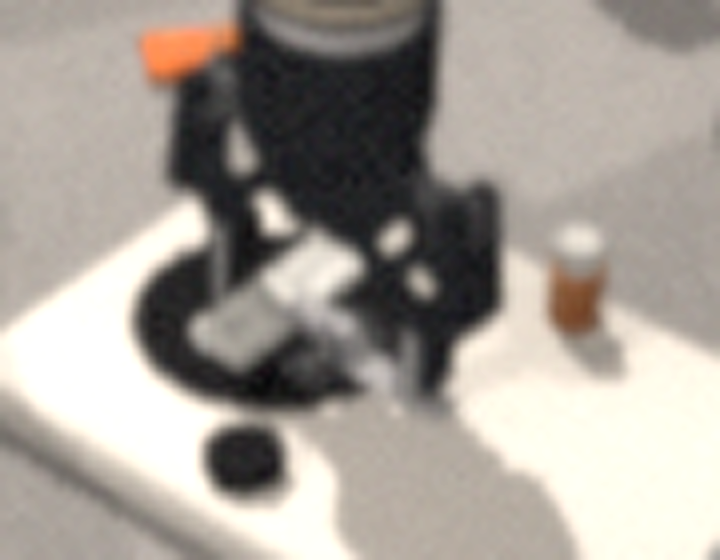

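The chip at (275,300) is going in squarely beneath the raised nose. I'll close the fingers a little so the heel finger keeps enough overlap, and keep pushing.

Request:
apply_moves --claw '[0.96, 0.92, 0.88, 0.86, 0.86]' --travel '[[0, 0, -0.0003], [0, -0.001, -0.0007], [0, -0.002, -0.0011], [0, -0.003, -0.0014], [0, -0.004, -0.0014]]' --turn '[[0, 0, 0], [0, 0, 0], [0, 0, 0], [0, 0, 0], [0, 0, 0]]' --newtons 40

```text
t: 5.9
tcp_pos: [0.5315, 0.0197, 0.0141]
tool_rot: [-0.285, 0.959, 0.001, -0.001]
force: [-7.9, 9.8, 24.5]
finger_gap: 0.936
gripper_force: 12.5
```

```bash
python3 -c "
from h import *
plan(60,-2,12)"
```

```text
travel [-0.0012  0.0009  0.0026] turn [ 0.0011 -0.0005  0.    ]
local [59.3 -1.1 14.1] F [-7.87  9.77 24.53] gap 0.936 t 5.9 q6 -2.32
```

Request:
apply_moves --claw '[0.86, 0.86, 0.86, 0.86]' --travel '[[0, 0, -0.0008], [0, -0.002, -0.0008], [0, -0.004, -0.0008], [0, -0.005, -0.0008]]' --turn '[[0, 0, 0], [0, 0, 0], [0, 0, 0], [0, 0, 0]]'

```text
t: 6.23
tcp_pos: [0.5325, 0.0177, 0.0143]
tool_rot: [-0.285, 0.959, 0.003, -0.002]
force: [-8.1, 14.8, 22.2]
finger_gap: 0.927
gripper_force: 11.6
```

```bash
python3 -c "
from h import *
plan(55,-2,14)"
```

```text
travel [-0.0015 -0.0025  0.0003] turn [ 0.002  -0.0009  0.    ]
local [57.  -0.8 14.3] F [-8.15 14.76 22.22] gap 0.927 t 6.23 q6 -2.33
```

Request:
apply_moves --claw '[0.86, 0.86, 0.86]' --travel '[[0, -0.0015, -0.0003], [0, -0.003, -0.0003], [0, -0.003, -0.0003]]' --turn '[[0, 0, 0], [0, 0, 0], [0, 0, 0]]'

```text
t: 6.48
tcp_pos: [0.5342, 0.0152, 0.0143]
tool_rot: [-0.285, 0.959, 0.002, -0.002]
force: [-6.8, 9.9, 19.3]
finger_gap: 0.929
gripper_force: 10.5
```

Run:
```python
from h import *
plan(55,-2,14)
s=snap('scene'); x,y=240,180
c=cv2.resize(s['pixels'][y:y+70,x:x+90],None,fx=8,fy=8,interpolation=cv2.INTER_CUBIC)
c=np.clip(c.astype(float)*1.3,0,255).astype(np.uint8)
cv2.imwrite('pics/c7.png',c[:,:,::-1])
```

```text
travel [-0.0014  0.0012  0.0004] turn [ 0.0017 -0.0009  0.0001]
local [54.  -0.9 14.3] F [-6.8   9.89 19.29] gap 0.929 t 6.48 q6 -2.33
```

View pics/c7.png

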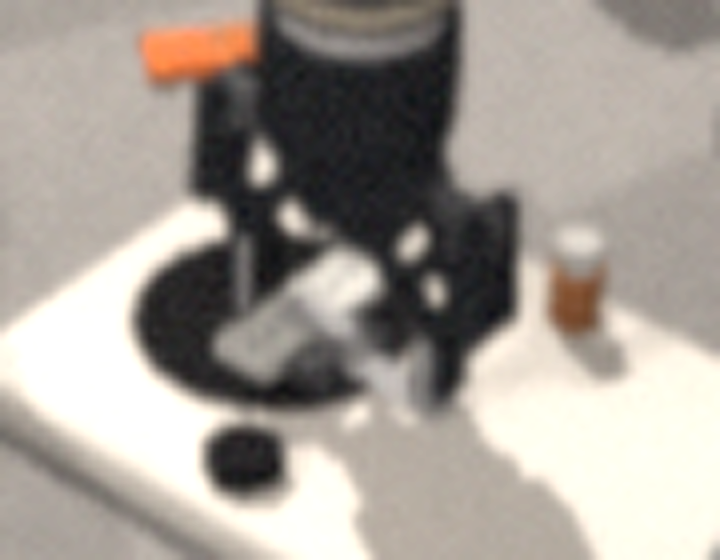

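The chip at (295,310) is now well beneath the nose. The side force is still only friction, so I'll push until it rises.

Request:
apply_moves --claw '[0.86, 0.86, 0.86]' --travel '[[0, -0.001, 0], [0, -0.0025, 0], [0, -0.0025, 0]]' --turn '[[0, 0, 0], [0, 0, 0], [0, 0, 0]]'

```text
t: 6.78
tcp_pos: [0.5342, 0.0151, 0.0144]
tool_rot: [-0.285, 0.959, 0.003, -0.003]
force: [-7.4, 15.2, 21.6]
finger_gap: 0.929
gripper_force: 13.1
```

Request:
apply_moves --claw '[0.86, 0.86, 0.86]' --travel '[[0, -0.001, 0], [0, -0.002, 0], [0, -0.002, 0]]' --turn '[[0, 0, 0], [0, 0, 0], [0, 0, 0]]'

```text
t: 7.03
tcp_pos: [0.5342, 0.015, 0.0144]
tool_rot: [-0.284, 0.959, 0.004, -0.003]
force: [-7.7, 21.0, 23.2]
finger_gap: 0.935
gripper_force: 15.1
```

```bash
python3 -c "
from h import *
plan(55,-2,14)"
```

```text
travel [-0.0016  0.0014  0.0005] turn [ 0.0033 -0.0012 -0.0003]
local [53.9 -0.7 14.4] F [-7.66 20.96 23.22] gap 0.935 t 7.03 q6 -2.34
```

The position has stopped while the side force rises, so the chip is home. I'll back off slightly with the heel still held.

Request:
apply_moves --claw '[0.86, 0.86, 0.86, 0.86, 0.86]' --travel '[[0, 0.003, 0], [0, 0.006, 0], [0, 0.008, 0], [0, 0.01, 0], [0, 0.01, 0]]' --turn '[[0, 0, 0], [0, 0, 0], [0, 0, 0], [0, 0, 0], [0, 0, 0]]'

```text
t: 7.45
tcp_pos: [0.5344, 0.0157, 0.0141]
tool_rot: [-0.286, 0.958, -0.001, -0.0]
force: [-4.3, -2.5, 13.6]
finger_gap: 0.933
gripper_force: 7.2
```

```bash
python3 -c "
from h import *
plan(57,-2,14)"
```

```text
travel [-0.001   0.0034  0.0002] turn [-0.0004 -0.0003  0.0005]
local [54.3 -1.2 14.1] F [-4.31 -2.54 13.61] gap 0.933 t 7.45 q6 -2.33
```

Request:
apply_moves --claw '[0.86, 0.86, 0.86, 0.86]' --travel '[[0, 0.002, 0], [0, 0.004, 0], [0, 0.006, 0], [0, 0.006, 0]]' --turn '[[0, 0, 0], [0, 0, 0], [0, 0, 0], [0, 0, 0]]'

```text
t: 7.78
tcp_pos: [0.5348, 0.0188, 0.0141]
tool_rot: [-0.285, 0.958, -0.002, 0.003]
force: [-0.9, -4.3, 9.4]
finger_gap: 0.931
gripper_force: 4.6
```

```bash
python3 -c "
from h import *
plan(57,-2,14)"
```

```text
travel [0.0016 0.0004 0.0001] turn [-0.0017  0.0012  0.0004]
local [56.7 -3.3 14.1] F [-0.85 -4.27  9.39] gap 0.931 t 7.78 q6 -2.32
```

Request:
apply_moves --claw '[0.86, 0.86, 0.86, 0.86, 0.86]' --travel '[[0, 0, -0.003], [0, 0, -0.008], [0, 0, -0.015], [0, 0, -0.03], [0, 0, -0.05]]' --turn '[[0, 0, 0], [0, 0, 0], [0, 0, 0], [0, 0, 0], [0, 0, 0]]'

```text
t: 8.2
tcp_pos: [0.5305, 0.0208, 0.0519]
tool_rot: [-0.285, 0.958, 0.001, -0.002]
force: [0.2, -0.0, 0.5]
finger_gap: 0.934
gripper_force: 0.0
```

Request:
apply_moves --claw '[0.86, 0.86, 0.86, 0.86, 0.86]' --travel '[[0, 0, -0.03], [0, 0, -0.07], [0, 0, -0.11], [0, 0, -0.12], [0, 0, -0.12]]' --turn '[[0, 0, 0], [0, 0, 0], [0, 0, 0], [0, 0, 0], [0, 0, 0]]'

```text
t: 8.62
tcp_pos: [0.5335, 0.0204, 0.1511]
tool_rot: [-0.285, 0.958, -0.001, 0.002]
force: [-0.1, -0.3, -0.6]
finger_gap: 0.932
gripper_force: 0.0
```

Request:
apply_moves --claw '[0.86, 0.86, 0.86, 0.86, 0.86]' --travel '[[0, 0.04, 0], [0, 0.08, 0], [0, 0.12, 0], [0, 0.16, 0], [0, 0.16, 0]]' --turn '[[0, 0, 0], [0, 0, 0], [0, 0, 0], [0, 0, 0], [0, 0, 0]]'

```text
t: 9.03
tcp_pos: [0.4553, 0.1309, 0.1465]
tool_rot: [-0.287, 0.958, 0.002, -0.005]
force: [-0.6, -0.5, 0.1]
finger_gap: 0.931
gripper_force: 0.0
```

Run:
```python
from h import *
plan(57,-2,14)
s=snap('scene'); x,y=240,180
c=cv2.resize(s['pixels'][y:y+70,x:x+90],None,fx=8,fy=8,interpolation=cv2.INTER_CUBIC)
cv2.imwrite('pics/c8.png',c[:,:,::-1])
s=snap('top'); B=s['pixels'][180:240,240:320]; cv2.imwrite('pics/c9.png',cv2.resize(B,None,fx=8,fy=8,interpolation=cv2.INTER_CUBIC)[:,:,::-1])
```

```text
travel [-0.0057 -0.1724  0.1644] turn [ 0.0021 -0.0027  0.0015]
local [194.    2.1 146.5] F [-0.55 -0.48  0.12] gap 0.931 t 9.03 q6 -2.11
```

View pics/c8.png

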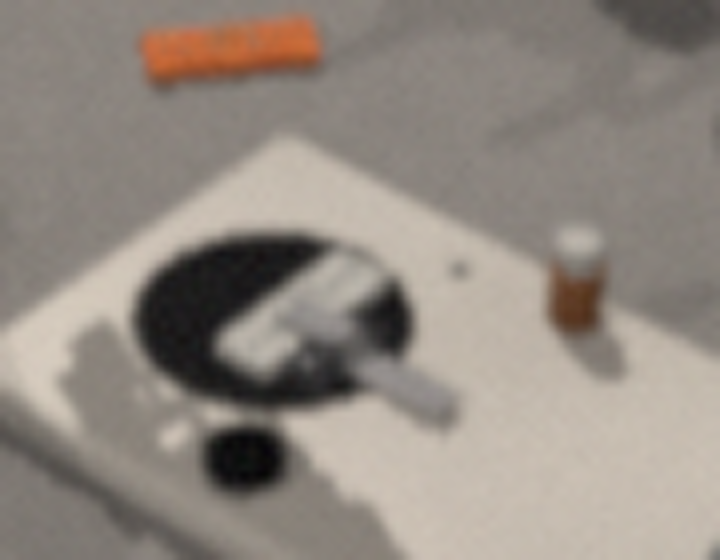

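View pics/c9.png

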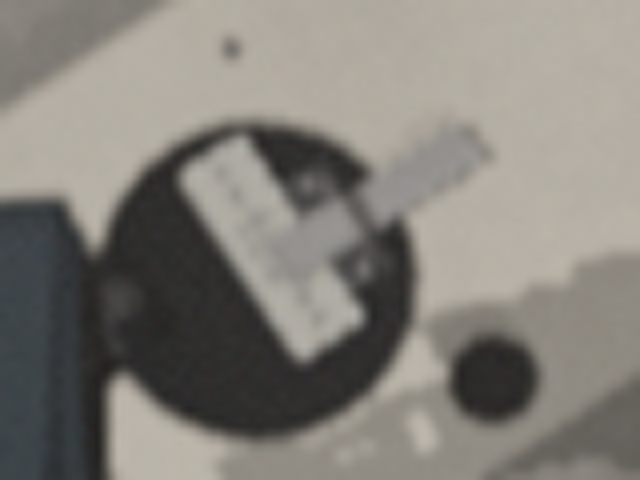

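Both views show the chip, at (270,250) in the top crop, square against the stop with the nose resting on it. The chip's centre is about 6 mm off the clip line, which is within the limit. The vial and cap have not moved and the gripper is clear.

Request:
apply_moves --claw '[0.86, 0.86, 0.86]' --travel '[[0, 0, 0], [0, 0, 0], [0, 0, 0]]' --turn '[[0, 0, 0], [0, 0, 0], [0, 0, 0]]'

```text
t: 9.38
tcp_pos: [0.4631, 0.1266, 0.1481]
tool_rot: [-0.284, 0.959, -0.0, -0.0]
force: [0.0, -0.2, 1.0]
finger_gap: 0.932
gripper_force: 0.0
```

```bash
python3 -c "
from station import manip
print(manip.sign_off())"
```

```text
the job is handed in; nothing more can be done
None
```

The chip was pushed home against the stop with the heel held down, the nose sprang down onto it, the arm moved clear, and the job was handed in at about 9.4 s; sign-off returned no verdict.

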